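# Find the boxed objective by weight and mount it on the inspection bench

## Robot

A 6-joint arm with a two-finger parallel gripper is mounted at the origin on a cart in front of the work surface, level with it; the furniture and walls round the work are solid. World frame = base frame: x ahead of the robot, y to its left, z up, the work surface at z = 0. Lengths are in mm, angles in rad, forces in N, time in s.
With the tool pointing down it reaches from about 300 to 775 mm from the base axis. Payload 14.6 kg.
Tool frame: the origin (TCP) lies at the very end of the fingers, on their centre line; the grasp point (between the pads) lies 19 mm behind it; z points along the fingers, y is the line along which they close (so a half turn about z gives the same grasp; the last joint's range is limited). The gripper opens to 94 mm and grips with 3 to 60 N. Pads are 16 mm wide; open, the fingers measure 119 mm over their backs; the gripper's body (75 mm by 177 mm) begins 78 mm behind the grasp point.
Start: joints at [1.267, 0.3, 1.521, -0, 1.321, -0.067], TCP at [129.024, 534.642, 205.446] pointing down, gripper open.
Joint ranges: [-3.03, 3.03], [-0.79, 2.21], [0.23, 2.52], [-1.04, 4.18], [0, 3.07], [-2.55, 2.55]. Speed limits (rad/s): [2.22, 2.22, 2.57, 3.14, 3.14, 3.14].

## Interface

Orientations are given as [roll, pitch, yaw] about the fixed x, y, z axes, in that order (R = Rz(yaw) Ry(pitch) Rx(roll)).
In Python, from cell import manip, camera, get_calibration gives the robot as it stands. The module is installed in compiled form; this text tells all that it offers.
- The arm moves only by the tool jog_arm, never from a script. Its argument "plan" is one flat list of numbers, 6 for each row, row after row: the shift along the world's x, y, z in m, then the turn, a rotation vector about the world's x, y, z in degrees. A call has 1 to 20 rows; each row is the pose to reach, as a shift and turn from the pose commanded when the call began; what a row does not reach only later rows make up. A row lasts 1/10 s, in which the tool goes at most 50 mm and 8.59 degrees, less where a joint would pass 70% of its speed; a pose out of reach is approached as far as the arm can. A call with a gripper value outside its range is refused whole. "claw" is the finger opening in m, from 0 to 0.094, set as the call begins (left out, the last holds). The fingers move at their own pace and stop on an object; "force" is the grip in N (left out, the last holds). Time passes only in rows, so rows that repeat a pose let the fingers close. It gives the time, the measured TCP pose, the force, the opening and the grip force at its end, in the units of the state.
- manip.read_state(): the state, without advancing time (a new reading comes with each control period).
- camera(name): name is "side" or "top" or "wrist"; returns (picture, depth): 480x640x3 uint8, red, green, blue; 480x640 float32, mm along the optical axis (not along the pixel's ray), 0 where there is no reading.
- get_calibration(name): a dict with "fx", "fy", "cx", "cy" (pixels), "origin" and "attitude" of the camera in the world. Camera axes: x right, y down, z forward; pixel columns grow to the right and rows downward; lengths in mm; the calibration is good to about 2 mm. A picture is of the moment at which its call begins: read the wrist's pose just before it. get_calibration takes no time and is no camera call; for the wrist camera it gives the pose at the moment of the call.
- manip.sign_off(): hands the job in; it is judged then, once.
The state is a dict: "clock": time; "joints": joint angles; "qd": joint speeds; "effort": joint torques, N m; "eef_pos": TCP position; "eef_rot": TCP orientation; "wrist_force": force on the tool from outside, world axes, zero at the start; "moment": the same for the moment, N m; "finger_gap": finger opening in mm; "finger_force": force on a finger pad.
Only numpy, scipy, OpenCV 4.12 (cv2) and the standard library are available. Lean on these libraries where they do the work, as an engineer would, in place of code of your own. Each camera call takes 0.05 s, during which the arm holds its last target. There are 200 camera calls.

## Task

One of the identical blue-covered boxes holds a heavy microscope objective, the others are empty: heft the closed boxes by their grey trays to find it, and open that one alone. Loosen the clamp knob of the inspection bench, draw the carriage all the way out from under the loupe, stand the objective in its nest, push the carriage fully in against its stop and tighten the clamp. Put the cover back on the emptied box; all boxes end closed and upright on the table, and the timer and the tweezers stay where they are.

Things in the scene. Friction and masses are not known exactly. Their poses are not given: they have to be found in the camera images.
- box_1: Tray of one of the identical closed boxes: grey, 56 x 56, flat sides 22 high; its black lining (41 x 41) stands 4 higher (rim at 26) round a 32 x 32 pocket. Origin under its centre, z up, x and y square to its sides. Loose. A closed box is 55 high. Heft it by the grey sides, which stand out 3 beyond the cover. None if absent: 4 or 5 boxes are there.
- cover_1: Blue square cover of box_1, white label on top: 50 x 50 outside, 33 high, walls 3 thick, open below, 0.03 kg. Origin at the centre of its lower edge, which rests on the grey tray 22 above the tray's underside, round the lining with 1.5 play each way, sides parallel to the tray's (any quarter turn fits). Only its weight holds it; lift it by its 50 wide flanks.
- pad_1: Felt pad on the floor of box_1's pocket, 2 thick; origin on the tray's floor, 8 above its underside, so the pad's top is 10 above it. In one box the objective stands on it, upright, in the middle within 2 mm.
- box_2: Tray like box_1, closed by cover_2; may be absent. A closed empty box weighs about 0.12 kg in all, the one with the objective 0.34 to 0.43 kg; all look alike, and which one it is changes from start to start.
- cover_2: Cover of box_2, like cover_1; may be absent.
- pad_2: Felt pad in box_2, like pad_1; may be absent.
- box_3: Tray like box_1, closed by cover_3; may be absent.
- cover_3: Cover of box_3, like cover_1; may be absent.
- pad_3: Felt pad in box_3, like pad_1. The objective: steel body of diameter 28 from 4 to 30 above its foot, threaded foot of diameter 20 below that, nose tapering to 17 above, 40 tall, 0.22 to 0.31 kg. In its open box the body can be gripped from 26 to 40 above the box's underside.
- box_4: Tray like box_1, closed by cover_4. Free table top for setting a cover down, between and beside the boxes: 0.09 < x + y < 0.56 and 0.58 < x - y < 0.75 (m, world axes). A tall covered microscope stands beyond x - y = 0.88 there, a wall beyond x + y = 0.79; the table's edges run at 45 degrees to x.
- cover_4: Cover of box_4, like cover_1; may be absent.
- pad_4: Felt pad in box_4, like pad_1; may be absent.
- box_5: Tray like box_1, closed by cover_5; may be absent.
- cover_5: Cover of box_5, like cover_1; may be absent.
- pad_5: Felt pad in box_5, like pad_1; may be absent.
- bench: Inspection bench, fixed to the table: grey base 84 wide, 12 high, with a rail along x. Origin on the table under the carriage's centre when it is fully in; x along the rail towards the loupe, z up. The base runs from x = -227 to 117. A steel post (142 tall) stands at x = 107 on the end stop; the round loupe (diameter 58) hangs over x = 70, 111 to 123 above the table.
- carriage (a joint): Dark carriage on the rail, m: 0 = fully in against the stop, its nest under the loupe; 0.12 = fully out (towards the bench's -x). Block 180 x 58, top 40 above the table. With the clamp loose it slides at 2 to 4 N and stays where it is left; tight, it is held against about 20 N. It can be drawn and pushed by its knob.
- nest (a point): Centre of the bearing surface of the carriage's nest, 42 above the table: a round hole of diameter 32 in a white plate 50 x 50, chamfered, 10 deep from the plate's top (52 above the table). Axes as the bench's. It lies 140 from the knob towards the loupe. The objective stands upright in it, foot down.
- nest_pad: Felt disc, 2 thick, diameter 32, on the floor of the nest; origin under its centre, 40 above the table. It bears the objective.
- clamp (a joint): Black clamp knob on the carriage, vertical axis, rad: 0 = loose, 1.3 = tight, clockwise seen from above; stays where it is left (0.1 to 0.2 N m). Its screw presses a pad on the rail, which grips from about 0.4 rad on. One wrist turn of 1.3 rad does it.
- clamp_grip (a point): Middle of the knob's grip bar, on the knob's axis, 64 above the table. The bar is 12 thick, 44 long, from 53 to 75 above the table; this point's x goes across its thickness, its y along it. Loose, the bar lies across the rail.
- timer: Bystander: white timer, 62 x 62 x 20, origin under its centre; leave it where it is.
- tweezers: Bystander: steel tweezers lying flat by the wall behind the bench, 13 x 118 x 7, along their y axis, origin under their centre; leave it where it is.

How it is judged (in metres and radians):
On the way, in this order (a step that is already met when the one before it is completed fails the run):
1. the clamp is loose and the carriage drawn all the way out (value of joint clamp below 0.35 rad and value of joint carriage above 0.105 m), for 0.2 s.
2. the objective stands in the nest of the drawn-out carriage (contact force between nest_pad and anything else above 1.2 N and contact force between nest_pad and the fingers below 0.1 N and value of joint carriage above 0.09 m), for 0.2 s.
3. the carriage is fully in with the objective in its nest (contact force between nest_pad and anything else above 1.2 N and contact force between nest_pad and the fingers below 0.1 N and value of joint carriage below 0.005 m), for 0.2 s.
4. the clamp is tight with the carriage fully in (value of joint clamp above 1.05 rad and value of joint carriage below 0.005 m), for 0.2 s.
At the end, for the whole second after the job is handed in: The objective stands in the nest, its weight on the nest's pad; the carriage is within 5 mm of its stop; the clamp reads over 1.05 rad; every box stands upright on the table with its own cover on, centred within 5 mm and down on the tray within 4 mm (all of step 4 and contact force between nest_pad and anything else above 1.2 N and contact force between nest_pad and the fingers below 0.1 N and horizontal distance between cover_1 and box_1 below 0.005 m and z of cover_1 in the frame of box_1 between 0.018 and 0.026 m and angle between each of box_1, box_2, box_3, box_4, box_5's own z axis and vertical below 0.1 rad and height (world z) of box_1 between -0.01 and 0.01 m and horizontal distance between cover_2 and box_2 below 0.005 m and z of cover_2 in the frame of box_2 between 0.018 and 0.026 m and height (world z) of box_2 between -0.01 and 0.01 m and horizontal distance between cover_3 and box_3 below 0.005 m and z of cover_3 in the frame of box_3 between 0.018 and 0.026 m and height (world z) of box_3 between -0.01 and 0.01 m and horizontal distance between cover_4 and box_4 below 0.005 m and z of cover_4 in the frame of box_4 between 0.018 and 0.026 m and height (world z) of box_4 between -0.01 and 0.01 m and horizontal distance between cover_5 and box_5 below 0.005 m and z of cover_5 in the frame of box_5 between 0.018 and 0.026 m and height (world z) of box_5 between -0.01 and 0.01 m); the robot touches nothing.
It fails at once if a box is opened (its cover raised more than 12 mm off the tray) while the objective stands in another (z of cover_2 in the frame of box_2 above 0.034 m or z of cover_5 in the frame of box_5 above 0.034 m or (z of cover_1 in the frame of box_1 above 0.034 m and contact force between any of pad_3, pad_4 and anything else above 1 N) or (z of cover_3 in the frame of box_3 above 0.034 m and contact force between any of pad_1, pad_4 and anything else above 1 N) or (z of cover_4 in the frame of box_4 above 0.034 m and contact force between any of pad_1, pad_3 and anything else above 1 N)).
It fails at once if the timer or the tweezers is shifted by more than 40 mm (distance of any of timer, tweezers from where it was at the start of the episode above 0.04 m).
Of box_2, box_5 only 1 to 2 are there at a start; the rules pass over those that are not, and their reading is None.
At some moment in a run one of box_1, box_2, box_3, box_4, box_5 may be knocked a few centimetres aside while the robot is not near it.
It also fails if it takes over 210 s, if anything falls off the work surface, if the arm or the gripper's body presses on something with over 40 N, if the wrist force passes 120 N, or if a joint passes its speed limit or range.

## Working session

There is one attempt and no reset: what is moved stays moved. The work goes in short steps, Python scripts to look and compute and a tool call to move; the robot and the scene stay as the last step left them, time stands still between calls to the robot, and variables do not carry over. Pictures are saved under pics/ and viewed, at most 14 in all, crops included, and the job is handed in when it is done.

Besides the shell and the picture viewer there is one more tool, called after "Request:" as a command line: name --argument value ..., lists and objects as JSON in quotes. jog_arm: Moves the arm, as the interface text tells. Its arguments: {"type":"object","properties":{"plan":{"type":"array"},"claw":{"type":"number"},"force":{"type":"number"}},"required":["plan"]}

```bash
mkdir -p pics
python3 - <<'E'
from cell import manip,camera,get_calibration
import cv2,numpy as np
s=manip.read_state();print({k:np.round(v,3).tolist() for k,v in s.items()})
for n in("top","side"):
    p,d=camera(n);c=get_calibration(n);print(n,c)
    cv2.imwrite(f"pics/{n}0.png",p[:,:,::-1]);np.savez(f"{n}0.npz",p=p,d=d)
print(get_calibration("wrist"))
E
```

```text
{'clock': 0.0, 'joints': [1.267, 0.3, 1.522, 0.0, 1.321, -0.067], 'qd': [-0.001, 0.001, -0.001, -0.002, -0.001, 0.002], 'effort': [0.001, -53.18, -35.273, 0.071, 0.024, -0.0], 'eef_pos': [128.935, 534.414, 204.889], 'eef_rot': [-3.14, -0.0, 2.905], 'wrist_force': [-0.622, -0.294, 0.337], 'moment': [0.007, 0.013, 0.018], 'finger_force': 0.0, 'finger_gap': 94.037}
top {'fx': 477.79210917781876, 'fy': 477.79210917781876, 'cx': 319.9978159954628, 'cy': 237.45308109571565, 'origin': array([ 473.3192115 , -163.67382556,  957.37297331]), 'attitude': array([-3.0300688 ,  0.0103807 , -1.54522574])}
side {'fx': 496.95560494644945, 'fy': 496.95560494644945, 'cx': 321.04900134816154, 'cy': 237.42999734435338, 'origin': array([ 167.63723065, -798.8425564 ,  653.56362467]), 'attitude': array([-2.21283467, -0.00600491, -0.51906035])}
{'fx': 353.5393970323054, 'fy': 353.5393970323054, 'cx': 319.76488514969145, 'cy': 241.99442012664025, 'origin': array([ 66.45339871, 549.18234275, 384.33926621]), 'attitude': array([2.91241761e+00, 7.97166098e-04, 1.33343384e+00])}
```

View pics/top0.png

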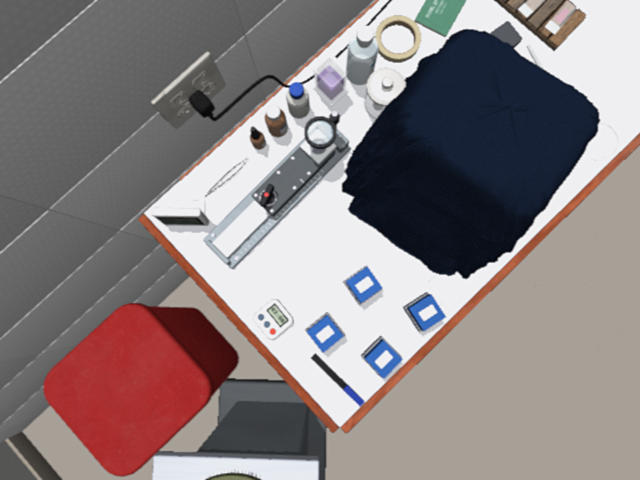

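View pics/side0.png

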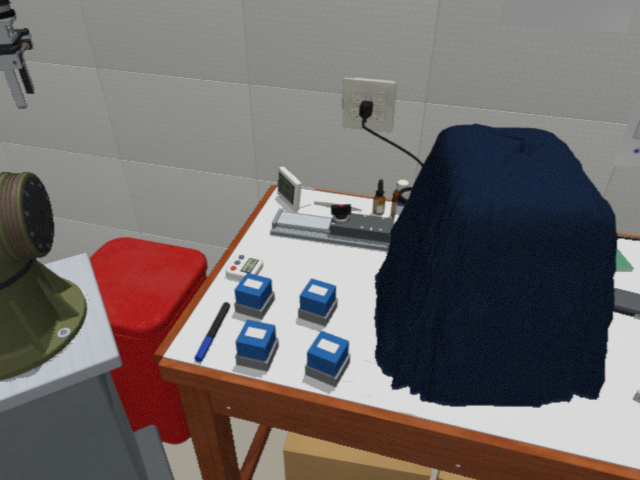

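```bash
cat > h.py <<'E'
import numpy as np,cv2
from scipy.spatial.transform import Rotation as Ro
from cell import manip,camera,get_calibration
def cloud(d,c):
    v,u=np.mgrid[:480,:640]
    r=np.stack([(u-c['cx'])/c['fx'],(v-c['cy'])/c['fy'],np.ones_like(u,float)],-1)
    return (r*d[...,None])@Ro.from_euler('xyz',c['attitude']).as_matrix().T+c['origin']
def ray(uv,c,z):
    uv=np.atleast_2d(uv).astype(float)
    r=np.c_[(uv[:,0]-c['cx'])/c['fx'],(uv[:,1]-c['cy'])/c['fy'],np.ones(len(uv))]@Ro.from_euler('xyz',c['attitude']).as_matrix().T
    return (c['origin']+r*((z-c['origin'][2])/r[:,2])[:,None])[:,:2]
def blobs(mask,amin=20):
    return [c[:,0,:] for c in cv2.findContours(mask.astype(np.uint8),cv2.RETR_EXTERNAL,cv2.CHAIN_APPROX_NONE)[0] if cv2.contourArea(c)>=amin]
def rect(contour,c,z):
    w=ray(contour,c,z).astype(np.float32);(x,y),(a,b),t=cv2.minAreaRect(w)
    return np.round([x,y,a,b,t],1).tolist()
def shot(n,name=None):
    c=get_calibration(n);p,d=camera(n)
    if name: cv2.imwrite(f"pics/{name}.png",p[:,:,::-1]);np.savez(f"{name}.npz",p=p,d=d)
    return p,d,c,cloud(d,c)
def blue(p):
    h=cv2.cvtColor(p,cv2.COLOR_RGB2HSV);return (h[...,0]>100)&(h[...,0]<120)&(h[...,1]>140)&(h[...,2]>70)
def st():
    s=manip.read_state();print({k:np.round(s[k],3).tolist() for k in('clock','eef_pos','eef_rot','joints','wrist_force','finger_gap','finger_force')});return s
E
python3 - <<'E'
from h import *
for n in("top","side"):
    z=np.load(n+"0.npz");p,d=z['p'],z['d'];c=get_calibration(n);P=cloud(d,c)
    print(n)
    m=(abs(P[...,2]-55)<7)
    m[:200]=0
    for b in blobs(m,100):
        x0,y0=b.min(0);x1,y1=b.max(0)
        if blue(p)[y0:y1,x0:x1].mean()>.2: print(b.mean(0),rect(b,c,55))
    h=cv2.cvtColor(p,cv2.COLOR_RGB2HSV)
    # labels
    lab=(h[...,1]<60)&(h[...,2]>150)&(abs(P[...,2]-55)<8)
    for b in blobs(lab,15):print('label',b.mean(0),rect(b,c,55))
z=np.load("top0.npz");p,d=z['p'],z['d'];c=get_calibration("top");P=cloud(d,c)
g=p.max(-1)
sel=np.zeros_like(g);sel[130:240,200:350]=1
for b in blobs((sel>0)&(abs(P[...,2]-40)<6)&(g<110),100):print('carr',b.mean(0),rect(b,c,40))
for b in blobs((sel>0)&(abs(P[...,2]-75)<8),8):print('knob',b.mean(0),rect(b,c,75))
for b in blobs((sel>0)&(abs(P[...,2]-122)<12),8):print('loupe',b.mean(0),rect(b,c,123))
for uv in[(272,316),(225,176),(310,355)]:print(ray([uv],c,10),P[uv[1],uv[0]])
E
```

```text
top
[382.65384615 358.6025641 ] [351.7, -273.2, 50.0, 49.9, 45.6]
[324.04878049 333.56097561] [394.8, -164.0, 50.0, 50.0, 39.6]
[426.32222222 312.2       ] [438.8, -353.4, 50.9, 51.2, 33.5]
[363.22093023 284.19767442] [487.6, -235.3, 49.9, 50.1, 36.6]
label [383.47222222 359.        ] [351.3, -274.6, 16.6, 30.1, 45.5]
label [324.74358974 333.64102564] [394.6, -164.9, 18.1, 30.3, 39.7]
label [427.34146341 312.31707317] [438.9, -355.5, 17.7, 30.2, 34.5]
label [363.82051282 284.33333333] [487.8, -236.5, 18.1, 29.8, 34.9]
label [317.11688312 151.11688312] [752.7, -142.3, 48.9, 50.2, 47.3]
label [370.66666667 102.90196078] [843.0, -244.5, 49.9, 12.8, 41.4]
side
[328.4368932  347.69902913] [436.1, -358.5, 55.3, 52.2, 33.9]
[255.96330275 334.85321101] [349.2, -278.5, 55.4, 52.1, 45.7]
[317.77777778 291.74444444] [484.3, -240.7, 57.3, 52.2, 36.4]
[253.43820225 285.73033708] [392.6, -169.6, 55.6, 53.1, 39.9]
label [327.73469388 345.6122449 ] [437.5, -354.9, 18.6, 31.0, 33.7]
label [255.26530612 332.3877551 ] [350.1, -274.4, 18.5, 30.9, 45.9]
label [317.73170732 289.80487805] [486.2, -236.4, 18.9, 30.6, 36.7]
label [252.75609756 283.3902439 ] [392.8, -164.9, 18.6, 31.0, 40.8]
carr [298.41538462 180.68461538] [700.0, -96.8, 54.6, 178.5, 48.0]
knob [265.75510204 194.75510204] [649.9, -48.1, 12.7, 44.1, 65.8]
knob [253.73684211 132.84210526] [769.4, -20.8, 9.2, 13.8, 23.8]
knob [204.7037037  134.07407407] [765.2, 73.6, 7.0, 28.4, 48.0]
loupe [319.33333333 137.02469136] [744.7, -147.1, 33.4, 55.9, 1.3]
[[421.87229742 -60.97928403]] [422.25929166 -61.75177343  17.12633373]
[[699.84120948  44.75812747]] [7.02193343e+02 4.69224197e+01 1.62775057e-01]
[[ 349.00457195 -137.58989769]] [ 347.77977667 -137.33290888    0.66611984]
```

Request:
jog_arm --plan '[0.521,-0.583,0,0,0,-120,0.521,-0.583,0,0,0,-120,0.521,-0.583,0,0,0,-120,0.521,-0.583,0,0,0,-120,0.521,-0.583,0,0,0,-120,0.521,-0.583,0,0,0,-120,0.521,-0.583,0,0,0,-120,0.521,-0.583,0,0,0,-120,0.521,-0.583,0,0,0,-120,0.521,-0.583,0,0,0,-120,0.521,-0.583,0,0,0,-120,0.521,-0.583,0,0,0,-120,0.521,-0.583,0,0,0,-120,0.521,-0.583,0,0,0,-120,0.521,-0.583,0,0,0,-120,0.521,-0.583,0,0,0,-120,0.521,-0.583,0,0,0,-120,0.521,-0.583,0,0,0,-120]' --claw 0.06

```text
clock: 1.9
eef_pos: [649.8, -48.5, 204.5]
eef_rot: [-3.14, 0.001, 0.81]
wrist_force: [-0.0, 1.1, -0.7]
finger_gap: 60.2
finger_force: 0.0
```

Request:
jog_arm --plan '[0,0,-0.03,0,0,-72,0,0,-0.03,0,0,-72,0,0,-0.03,0,0,-72,0,0,-0.03,0,0,-72,0,0,-0.03,0,0,-72,0,0,-0.03,0,0,-72,0,0,-0.03,0,0,-72,0,0,-0.03,0,0,-72,0,0,-0.03,0,0,-72,0,0,-0.03,0,0,-72,0,0,-0.03,0,0,-72]'

```text
clock: 3.0
eef_pos: [649.7, -47.5, 175.7]
eef_rot: [-3.141, -0.0, -0.443]
wrist_force: [-1.0, -0.3, 0.4]
finger_gap: 59.7
finger_force: 0.0
```

Run:
```python
from h import *
st()
p,d,c,P=shot("wrist","w1");print(c)
for b in blobs((abs(P[...,2]-75)<5),100):print('knob',b.mean(0),rect(b,c,75))
for b in blobs((abs(P[...,2]-52)<5),100):print('z52',b.mean(0),rect(b,c,52))
for b in blobs((abs(P[...,2]-40)<5),100):print('z40',b.mean(0),rect(b,c,40))
```

```text
{'clock': 3.0, 'eef_pos': [649.688, -47.463, 175.738], 'eef_rot': [-3.141, -0.0, -0.443], 'joints': [-0.129, 0.551, 1.237, 0.0, 1.354, 1.885], 'wrist_force': [-1.015, -0.251, 0.373], 'finger_gap': 59.744, 'finger_force': 0.0}
{'fx': 353.5393970323054, 'fy': 353.5393970323054, 'cx': 319.76488514969145, 'cy': 241.99442012664025, 'origin': array([710.16370837, -76.43502124, 355.13480098]), 'attitude': array([ 2.91125530e+00,  2.15316393e-04, -2.01453148e+00])}
knob [319.43902439 239.30894309] [652.5, -48.7, 11.8, 42.8, 67.1]
knob [590.09777778 160.14666667] [618.5, -266.1, 80.2, 10.7, 41.9]
knob [248.06666667  56.575     ] [798.0, -60.4, 11.3, 27.9, 18.9]
knob [488.96659243  82.05567929] [707.2, -210.8, 32.1, 107.8, 89.1]
knob [123.35572519 149.18931298] [771.4, 66.4, 6.8, 245.0, 45.1]
z52 [583.59883721 298.21511628] [493.1, -240.2, 58.4, 39.3, 36.6]
z52 [329.96296296 234.18518519] [648.0, -58.2, 7.9, 23.3, 64.8]
z52 [308.68333333 234.16666667] [656.6, -38.4, 8.6, 24.2, 67.8]
z52 [579.09677419 169.93548387] [608.4, -270.5, 105.9, 9.0, 48.3]
z52 [362.56281407  87.52763819] [747.1, -135.8, 49.8, 31.0, 47.5]
z52 [256.28448276  73.6637931 ] [792.3, -58.7, 13.8, 38.5, 5.1]
z52 [474.63781321  90.94077449] [706.5, -210.5, 35.9, 124.9, 88.1]
z52 [269.525   3.45 ] [830.5, -90.9, 28.8, 5.4, 64.6]
z52 [138.7192429  148.60410095] [772.9, 64.8, 6.3, 259.4, 45.1]
z40 [554.57731959 283.42268041] [511.8, -226.3, 9.4, 39.1, 36.5]
z40 [573.12132353 173.26838235] [603.3, -272.8, 120.2, 8.3, 50.1]
z40 [493.14102564 148.74358974] [653.8, -214.4, 25.8, 11.9, 11.0]
z40 [230.26811594 119.55072464] [772.3, -21.6, 25.7, 28.2, 41.0]
z40 [365.2739726   82.82191781] [749.2, -136.2, 29.4, 9.6, 36.7]
z40 [339.22571001 160.45142003] [701.8, -94.2, 57.6, 174.9, 47.4]
z40 [459.38352273  77.33806818] [723.0, -210.4, 22.6, 104.5, 77.9]
z40 [272.22   7.71] [832.1, -92.2, 37.1, 10.6, 64.6]
z40 [145.60979463 149.45971564] [772.8, 65.0, 6.0, 269.3, 45.0]
```

View pics/w1.png

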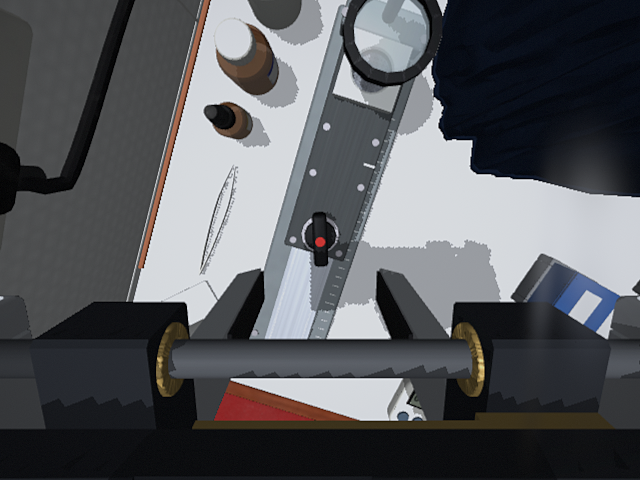

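Request:
jog_arm --plan '[0.002,-0.001,-0.04,0,0,2,0.002,-0.001,-0.08,0,0,2,0.002,-0.001,-0.11,0,0,2,0.002,-0.001,-0.119,0,0,2,0.002,-0.001,-0.119,0,0,2]' --claw 0.06

```text
clock: 3.55
eef_pos: [651.6, -49.2, 55.9]
eef_rot: [3.141, 0.002, -0.41]
wrist_force: [-0.6, 0.6, 0.2]
finger_gap: 59.9
finger_force: 0.0
```

Request:
jog_arm --plan '[0,0,0,0,0,0,0,0,0,0,0,0,0,0,0,0,0,0,0,0,0,0,0,0,0,0,0,0,0,0,0,0,0,0,0,0,0,0,0,0,0,0]' --claw 0 --force 30

```text
clock: 4.25
eef_pos: [652.3, -48.7, 56.6]
eef_rot: [-3.14, -0.0, -0.411]
wrist_force: [2.6, 4.3, 1.6]
finger_gap: 11.6
finger_force: 30.0
```

Request:
jog_arm --plan '[0,0,0,0,0,8,0,0,0,0,0,16,0,0,0,0,0,24,0,0,0,0,0,32,0,0,0,0,0,40,0,0,0,0,0,48,0,0,0,0,0,56,0,0,0,0,0,64,0,0,0,0,0,70,0,0,0,0,0,70,0,0,0,0,0,70]'

```text
clock: 5.35
eef_pos: [653.0, -47.4, 56.6]
eef_rot: [3.141, -0.003, 0.812]
wrist_force: [8.1, 11.6, -2.7]
finger_gap: 12.0
finger_force: 30.0
```

Request:
jog_arm --plan '[-0.007,0.007,0,0,0,0,-0.018,0.016,0,0,0,0,-0.03,0.027,0,0,0,0,-0.041,0.037,0,0,0,0,-0.052,0.047,0,0,0,0,-0.063,0.057,0,0,0,0,-0.074,0.068,0,0,0,0,-0.083,0.076,0,0,0,0,-0.09,0.082,0,0,0,0,-0.09,0.082,0,0,0,0,-0.09,0.082,0,0,0,0]'

```text
clock: 6.45
eef_pos: [567.1, 30.5, 57.2]
eef_rot: [3.13, -0.007, 0.81]
wrist_force: [37.0, -14.6, -22.9]
finger_gap: 11.9
finger_force: 30.0
```

Request:
jog_arm --plan '[0,0,0,0,0,0,0,0,0,0,0,0,0,0,0,0,0,0,0,0,0,0,0,0,0,0,0.05,0,0,0,0,0,0.1,0,0,0,0,0,0.1,0,0,0]' --claw 0.06

```text
clock: 7.15
eef_pos: [564.4, 32.8, 163.1]
eef_rot: [3.134, -0.007, 0.811]
wrist_force: [0.2, 0.0, -0.2]
finger_gap: 59.5
finger_force: 0.0
```

Run:
```python
from h import *
st()
p,d,c,P=shot("wrist","w2")
for b in blobs((abs(P[...,2]-75)<5),100):print('knob',b.mean(0),rect(b,c,75))
for b in blobs((abs(P[...,2]-52)<5),100):print('z52',b.mean(0),rect(b,c,52))
for b in blobs((abs(P[...,2]-40)<5),1000):print('z40',b.mean(0),rect(b,c,40))
```

```text
{'clock': 7.15, 'eef_pos': [564.443, 32.789, 163.091], 'eef_rot': [3.134, -0.007, 0.811], 'joints': [-0.007, 0.365, 1.536, 0.0, 1.231, 0.753], 'wrist_force': [0.151, 0.029, -0.238], 'finger_gap': 59.503, 'finger_force': 0.0}
knob [323.8984375 246.       ] [568.2, 29.6, 43.3, 11.6, 46.8]
knob [573.59493671 102.83544304] [770.2, -17.2, 14.5, 13.3, 59.1]
knob [631.875      110.78571429] [796.8, -50.4, 27.1, 12.8, 57.8]
knob [281.3580786  113.73799127] [613.6, 120.5, 16.2, 90.9, 0.6]
knob [410.64917695   4.66975309] [725.5, 112.2, 5.1, 315.6, 45.0]
z52 [599.07407407 328.22222222] [691.0, -199.8, 7.6, 23.2, 41.5]
z52 [334.43636364 240.74545455] [575.7, 21.8, 23.3, 6.7, 46.9]
z52 [312.55555556 240.93650794] [560.2, 36.1, 24.2, 8.5, 46.3]
z52 [488.13304721 236.68240343] [670.2, -64.9, 50.7, 52.1, 47.5]
z52 [550.33333333 108.72727273] [768.5, -16.8, 18.8, 10.6, 64.5]
z52 [602.07272727 115.56363636] [795.8, -49.8, 41.8, 23.6, 58.1]
z52 [318.73676248  15.02118003] [685.0, 152.9, 5.1, 471.4, 45.0]
z40 [384.89041096 231.07001522] [619.9, -18.3, 58.0, 180.7, 47.5]
z40 [318.15849923  21.33537519] [685.3, 153.1, 5.5, 492.6, 45.0]
```

View pics/w2.png

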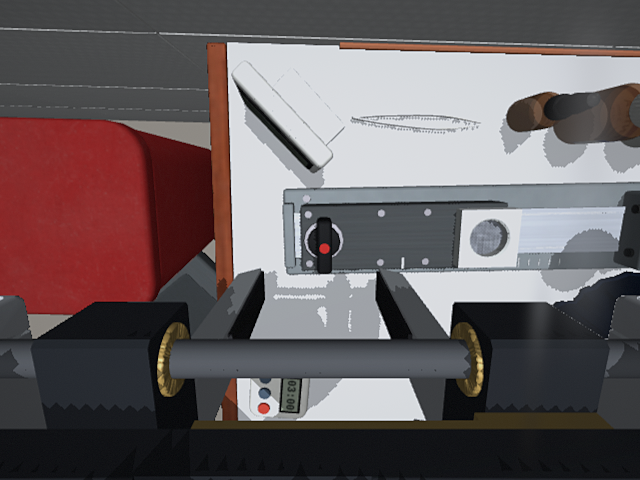

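Request:
jog_arm --plan '[-0.034,-0.04,-0.01,0,0,-7,-0.068,-0.08,-0.02,0,0,-7,-0.102,-0.119,-0.03,0,0,-7,-0.136,-0.158,-0.04,0,0,-7,-0.17,-0.198,-0.06,0,0,-7,-0.17,-0.198,-0.06,0,0,-7,-0.17,-0.198,-0.06,0,0,-7]' --claw 0.085

```text
clock: 7.9
eef_pos: [390.0, -166.1, 94.9]
eef_rot: [-3.139, 0.001, 0.685]
wrist_force: [0.4, -0.8, -0.3]
finger_gap: 84.9
finger_force: 0.0
```

```bash
cat > look.py <<'E'
from h import *
st()
for n in("top","wrist"):
    p,d,c,P=shot(n,None);m=(abs(P[...,2]-55)<7)
    if n=="top":m[:200]=0
    for b in blobs(m,80):
        x0,y0=b.min(0);x1,y1=b.max(0)
        if blue(p)[y0:y1,x0:x1].mean()>.2: print(n,b.mean(0),rect(b,c,55))
    m=(p.min(-1)>140)&(abs(P[...,2]-55)<8)
    if n=="top":m[:200]=0
    for b in blobs(m,15):
        r=rect(b,c,55)
        if abs(max(r[2:4])-30)<3:print(n,"lab",r)
E
python3 look.py
```

```text
{'clock': 7.9, 'eef_pos': [389.996, -166.096, 94.927], 'eef_rot': [-3.139, 0.001, 0.685], 'joints': [-0.489, 0.159, 1.977, -0.0, 1.008, 0.397], 'wrist_force': [0.396, -0.752, -0.264], 'finger_gap': 84.929, 'finger_force': 0.0}
top [385.64556962 358.53164557] [352.0, -273.4, 50.0, 49.3, 45.4]
top [426.34831461 312.31460674] [438.8, -353.6, 50.6, 50.9, 33.5]
top [363.51807229 283.43373494] [487.7, -235.5, 49.8, 49.8, 36.6]
top lab [351.0, -275.2, 17.9, 29.9, 45.5]
top lab [438.7, -355.5, 19.7, 32.2, 32.9]
top lab [487.8, -236.5, 19.7, 32.2, 36.7]
wrist [401.49099099 398.31081081] [351.3, -275.0, 33.5, 53.0, 39.4]
wrist [321.45333333 256.82666667] [395.7, -164.7, 50.9, 49.8, 39.9]
wrist [500.509375 216.115625] [487.3, -235.0, 50.0, 52.8, 36.6]
wrist lab [351.1, -275.6, 18.1, 29.8, 43.1]
wrist lab [394.6, -165.7, 17.5, 29.4, 39.3]
wrist lab [488.1, -237.2, 18.2, 29.9, 36.6]
```

Request:
jog_arm --plan '[0.005,0.001,-0.03,0,0,0,0.005,0.001,-0.06,0,0,0,0.005,0.001,-0.089,0,0,0,0.005,0.001,-0.089,0,0,0]' --claw 0.085

```text
clock: 8.4
eef_pos: [396.0, -162.5, 4.9]
eef_rot: [-3.137, 0.002, 0.69]
wrist_force: [0.3, -0.3, -0.5]
finger_gap: 85.2
finger_force: 0.0
```

Request:
jog_arm --plan '[0,0,0,0,0,0,0,0,0,0,0,0,0,0,0,0,0,0,0,0,0,0,0,0,0,0,0,0,0,0,0,0,0,0,0,0]' --claw 0.03 --force 20

```text
clock: 9.0
eef_pos: [397.5, -164.5, 8.3]
eef_rot: [3.141, -0.001, 0.688]
wrist_force: [-0.9, 2.5, 9.0]
finger_gap: 56.1
finger_force: 20.0
```

Request:
jog_arm --plan '[0,0,0.008,0,0,0,0,0,0.016,0,0,0,0,0,0.02,0,0,0,0,0,0.02,0,0,0,0,0,0.02,0,0,0,0,0,0.02,0,0,0,0,0,0.02,0,0,0]'

```text
clock: 9.7
eef_pos: [396.9, -164.3, 27.2]
eef_rot: [-3.141, 0.0, 0.688]
wrist_force: [0.0, -0.1, -1.3]
finger_gap: 55.9
finger_force: 20.0
```

Request:
jog_arm --plan '[0,0,0,0,0,0,0,0,0,0,0,0]'

```text
clock: 9.9
eef_pos: [397.0, -164.3, 27.3]
eef_rot: [-3.141, 0.0, 0.688]
wrist_force: [-0.5, -0.2, -0.9]
finger_gap: 56.0
finger_force: 20.0
```

Request:
jog_arm --plan '[0,0,-0.01,0,0,0,0,0,-0.017,0,0,0,0,0,-0.02,0,0,0,0,0,-0.02,0,0,0]'

```text
clock: 10.3
eef_pos: [396.7, -164.1, 7.0]
eef_rot: [-3.14, 0.0, 0.688]
wrist_force: [-3.0, 2.2, 4.7]
finger_gap: 55.9
finger_force: 20.0
```

Request:
jog_arm --plan '[0,0,0,0,0,0,0,0,0,0,0,0,0,0,0,0,0,0,0,0,0,0,0,0,0,0,0.045,0,0,0,0,0,0.085,0,0,0,0.03,-0.024,0.085,0,0,-3,0.06,-0.048,0.085,0,0,-3,0.0905,-0.072,0.085,0,0,-3,0.0905,-0.072,0.085,0,0,-3,0.0905,-0.072,0.04,0,0,-3,0.0905,-0.072,0.01,0,0,-3,0.0905,-0.072,0,0,0,-3,0.0905,-0.072,0,0,0,-3]' --claw 0.085

```text
clock: 11.7
eef_pos: [486.8, -235.9, 6.7]
eef_rot: [-3.14, 0.001, 0.636]
wrist_force: [-0.2, -0.1, 0.1]
finger_gap: 85.0
finger_force: 0.0
```

Request:
jog_arm --plan '[0,0,0,0,0,0,0,0,0,0,0,0,0,0,0,0,0,0,0,0,0,0,0,0,0,0,0,0,0,0,0,0,0,0,0,0]' --claw 0.03 --force 20

```text
clock: 12.3
eef_pos: [487.8, -236.5, 8.2]
eef_rot: [3.141, -0.0, 0.636]
wrist_force: [-1.2, 1.6, 7.3]
finger_gap: 55.6
finger_force: 20.0
```

Request:
jog_arm --plan '[0,0,0.008,0,0,0,0,0,0.016,0,0,0,0,0,0.02,0,0,0,0,0,0.02,0,0,0,0,0,0.02,0,0,0,0,0,0.02,0,0,0,0,0,0.02,0,0,0]'

```text
clock: 13.0
eef_pos: [487.4, -236.3, 27.2]
eef_rot: [-3.141, 0.0, 0.636]
wrist_force: [-0.1, -1.1, -3.9]
finger_gap: 55.7
finger_force: 20.0
```

Request:
jog_arm --plan '[0,0,0,0,0,0,0,0,0,0,0,0]'

```text
clock: 13.2
eef_pos: [487.5, -236.3, 27.3]
eef_rot: [-3.141, 0.0, 0.636]
wrist_force: [0.1, 0.9, -3.8]
finger_gap: 55.8
finger_force: 20.0
```

Request:
jog_arm --plan '[0,0,-0.01,0,0,0,0,0,-0.017,0,0,0,0,0,-0.02,0,0,0,0,0,-0.02,0,0,0]'

```text
clock: 13.6
eef_pos: [487.2, -236.0, 7.4]
eef_rot: [-3.14, 0.0, 0.636]
wrist_force: [-4.7, 3.0, 7.9]
finger_gap: 55.6
finger_force: 20.0
```

Request:
jog_arm --plan '[0,0,0,0,0,0,0,0,0,0,0,0,0,0,0,0,0,0,0,0,0,0,0,0,0,0,0.023,0,0,0,0,0,0.023,0,0,0]' --claw 0.075

```text
clock: 14.2
eef_pos: [488.7, -237.0, 32.5]
eef_rot: [3.138, -0.001, 0.636]
wrist_force: [-0.8, 0.0, -0.8]
finger_gap: 75.4
finger_force: 0.0
```

Request:
jog_arm --plan '[0,0,0,0,0,0,0,0,0,0,0,0,0,0,0,0,0,0,0,0,0,0,0,0,0,0,0,0,0,0]' --claw 0.03 --force 12

```text
clock: 14.7
eef_pos: [487.4, -236.3, 30.1]
eef_rot: [-3.141, 0.0, 0.636]
wrist_force: [-0.0, -0.6, -0.6]
finger_gap: 49.6
finger_force: 12.0
```

Request:
jog_arm --plan '[0,0,0.004,0,0,0,0,0,0.008,0,0,0,0,0,0.008,0,0,0]'

```text
clock: 15.0
eef_pos: [487.9, -236.5, 39.2]
eef_rot: [3.141, -0.0, 0.636]
wrist_force: [-0.6, -1.1, -0.3]
finger_gap: 50.5
finger_force: 12.0
```

Request:
jog_arm --plan '[0,0,0.02,0,0,0,0,0,0.04,0,0,0,0,0,0.06,0,0,0,0.012,0.03,0.06,0,0,0,0.028,0.067,0.06,0,0,0,0.044,0.104,0.06,0,0,0,0.044,0.104,0.06,0,0,0,0.044,0.104,0.02,0,0,0,0.044,0.104,-0.015,0,0,0,0.044,0.104,-0.026,0,0,0,0.044,0.104,-0.03,0,0,0,0.044,0.104,-0.03,0,0,0]'

```text
clock: 16.2
eef_pos: [532.0, -132.8, 9.3]
eef_rot: [3.141, -0.0, 0.636]
wrist_force: [-0.5, -0.1, 0.4]
finger_gap: 49.8
finger_force: 12.0
```

Request:
jog_arm --plan '[0,0,0,0,0,0,0,0,0,0,0,0,0,0,0,0,0,0,0,0,0.05,0,0,0,0,0,0.09,0,0,0,-0.022,-0.052,0.09,0,0,0,-0.044,-0.104,0.09,0,0,0,-0.044,-0.104,0.09,0,0,0,-0.044,-0.104,0.09,0,0,0]' --claw 0.075

```text
clock: 17.1
eef_pos: [487.0, -237.8, 98.8]
eef_rot: [3.141, -0.0, 0.633]
wrist_force: [0.5, -0.3, -0.4]
finger_gap: 75.2
finger_force: 0.0
```

Run:
```python
from h import *
st()
p,d,c,P=shot("wrist","w3")
for lo,hi,a in((46,54,30),(30,38,200),(23,29,100),(19,24.5,100)):
  for b in blobs((P[...,2]>lo)&(P[...,2]<hi),a):
    r=rect(b,c,(lo+hi)/2)
    if max(r[2:4])<75 and np.hypot(r[0]-500,r[1]+190)<120:print(lo,b.mean(0),r)
```

```text
{'clock': 17.1, 'eef_pos': [486.963, -237.801, 98.803], 'eef_rot': [3.141, -0.0, 0.633], 'joints': [-0.522, 0.394, 1.658, -0.0, 1.089, 0.416], 'wrist_force': [0.457, -0.253, -0.408], 'finger_gap': 75.156, 'finger_force': 0.0}
46 [164.16115702 276.45454545] [415.6, -157.1, 27.2, 57.5, 10.3]
46 [318.         255.95652174] [489.1, -236.3, 20.1, 20.1, 36.2]
30 [173.88317757 269.3317757 ] [404.5, -159.8, 29.9, 52.5, 39.1]
30 [231.43831169 106.83116883] [533.3, -134.1, 49.2, 50.0, 36.4]
23 [179.17840376 266.05633803] [416.1, -157.8, 25.4, 57.2, 9.9]
23 [315.87606838 249.36752137] [486.6, -236.0, 43.1, 44.3, 37.6]
19 [179.38356164 262.45205479] [406.5, -158.3, 31.1, 57.6, 36.2]
19 [317.73867596 246.32055749] [488.3, -236.4, 56.2, 55.8, 36.5]
```

View pics/w3.png

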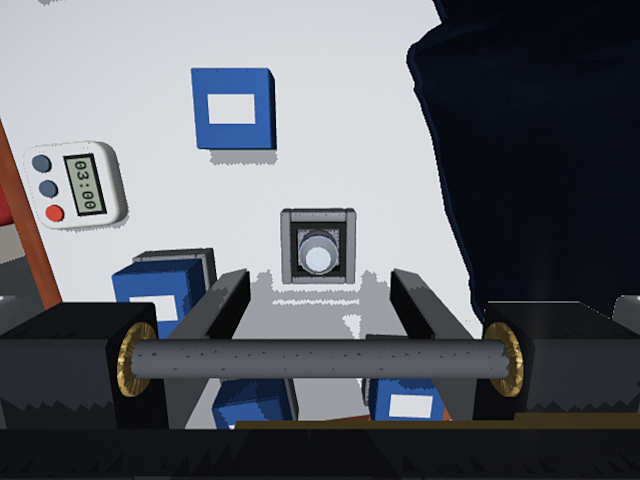

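Request:
jog_arm --plan '[0.002,0.0015,-0.03,0,0,0,0.002,0.0015,-0.055,0,0,0,0.002,0.0015,-0.068,0,0,0,0.002,0.0015,-0.068,0,0,0]' --claw 0.075

```text
clock: 17.55
eef_pos: [489.3, -233.5, 29.1]
eef_rot: [-3.139, 0.001, 0.637]
wrist_force: [-0.4, -0.2, 0.4]
finger_gap: 75.4
finger_force: 0.0
```

Request:
jog_arm --plan '[0,0,0,0,0,0,0,0,0,0,0,0,0,0,0,0,0,0,0,0,0,0,0,0,0,0,0,0,0,0,0,0,0,0,0,0,0,0,0,0,0,0,0,0,0,0,0,0]' --claw 0.01 --force 25

```text
clock: 18.35
eef_pos: [489.6, -234.9, 30.5]
eef_rot: [3.141, -0.0, 0.636]
wrist_force: [-0.8, 0.5, 0.7]
finger_gap: 26.7
finger_force: 25.0
```

Request:
jog_arm --plan '[0,0,0.015,0,0,0,0,0,0.035,0,0,0,0,0,0.065,0,0,0,0,0,0.095,0,0,0,0,0,0.095,0,0,0,0,0,0.095,0,0,0]'

```text
clock: 18.95
eef_pos: [489.3, -234.7, 124.8]
eef_rot: [-3.141, 0.0, 0.636]
wrist_force: [-0.1, 0.1, -3.5]
finger_gap: 27.2
finger_force: 25.0
```

Request:
jog_arm --plan '[0.03,0.03,0,0,0,0,0.06,0.06,0,0,0,0,0.09,0.09,0,0,0,0,0.12,0.122,0,0,0,0,0.13,0.132,0,0,0,0,0.13,0.132,0,0,0,0,0.13,0.132,0,0,0,0,0.13,0.132,0,0,0,0]'

```text
clock: 19.75
eef_pos: [618.7, -103.9, 124.8]
eef_rot: [-3.141, 0.001, 0.635]
wrist_force: [0.1, -0.3, -3.7]
finger_gap: 26.9
finger_force: 25.0
```

Run:
```python
from h import *
st()
p,d,c,P=shot("wrist","w4")
pl=[b for b in blobs((abs(P[...,2]-52)<4),100)]
for b in pl:
    r=rect(b,c,52)
    if max(r[2:4])<60 and np.hypot(r[0]-670,r[1]+65)<40:print(b.mean(0),r)
w=((abs(P[...,2]-52)<4)).astype(np.uint8)
cs,h=cv2.findContours(w,cv2.RETR_CCOMP,cv2.CHAIN_APPROX_NONE)
for q,hh in zip(cs,h[0]):
    if hh[3]>=0 and cv2.contourArea(q)>300: print('hole',q[:,0].mean(0),cv2.minEnclosingCircle(ray(q[:,0],c,52).astype(np.float32)))
for b in blobs((abs(P[...,2]-75)<5),100):
    r=rect(b,c,75)
    if max(r[2:4])<60: print('75',b.mean(0),r)
```

```text
{'clock': 19.75, 'eef_pos': [618.654, -103.896, 124.817], 'eef_rot': [-3.141, 0.001, 0.635], 'joints': [-0.225, 0.542, 1.372, -0.0, 1.229, 0.712], 'wrist_force': [0.088, -0.336, -3.658], 'finger_gap': 26.875, 'finger_force': 24.986}
[318.5106383  160.26595745] [670.9, -65.9, 50.0, 50.0, 47.4]
hole [318.53787879 161.03030303] ((670.9159545898438, -65.73920440673828), 16.490074157714844)
75 [110.31847134 202.41401274] [569.7, 26.9, 43.2, 13.9, 46.6]
75 [39.09677419 69.05529954] [614.9, 99.9, 16.4, 57.9, 0.7]
```

View pics/w4.png

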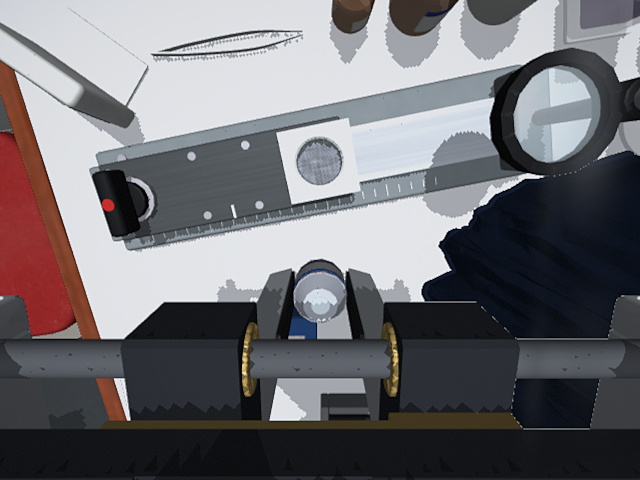

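Run:
```python
from h import *
z=np.load("w4.npz");c=get_calibration("wrist");P=cloud(z['d'],c);Z=P[...,2]
print(np.round(Z[255:325:6,320],1))
for lo,hi in((138,150),(110,137)):
    m=(Z>lo)&(Z<hi);m[:, :280]=0;m[:,362:]=0;m[:250]=0;m[330:]=0
    for b in blobs(m,100):
        zz=np.median(Z[m]);print(lo,b.mean(0),zz,cv2.minEnclosingCircle(ray(b,c,zz).astype(np.float32)),rect(b,c,zz))
```

```text
[  1.7 118.2 127.9 134.8 140.3 142.8 143.8 144.8 145.8 145.5 144.6 135.1]
138 [319.30463576 296.29139073] 144.1655522847158 ((619.8095703125, -104.58653259277344), 11.549850463867188) [619.5, -104.8, 22.2, 22.2, 1.8]
138 [350.24299065 292.69158879] 144.1655522847158 ((630.4742431640625, -117.09861755371094), 11.079498291015625) [630.6, -117.3, 21.6, 6.7, 37.3]
138 [289.25       293.73076923] 144.1655522847158 ((611.432861328125, -91.69266510009766), 11.145665168762207) [611.0, -91.0, 22.1, 5.8, 35.3]
110 [320.9010989  284.77655678] 132.4293416158211 ((623.2373046875, -102.5891342163086), 21.64263153076172) [622.7, -106.8, 34.3, 39.5, 56.0]
```

Request:
jog_arm --plan '[0.026,0.0195,0,0,0,0,0.052,0.039,0,0,0,0,0.052,0.039,0,0,0,0,0.052,0.039,-0.02,0,0,0,0.052,0.039,-0.035,0,0,0,0.052,0.039,-0.045,0,0,0,0.052,0.039,-0.05,0,0,0,0.052,0.039,-0.053,0,0,0,0.052,0.039,-0.053,0,0,0]'

```text
clock: 20.7
eef_pos: [671.5, -64.0, 72.5]
eef_rot: [3.141, -0.0, 0.636]
wrist_force: [0.8, -0.0, -3.2]
finger_gap: 27.0
finger_force: 25.0
```

Request:
jog_arm --plan '[0,0,-0.003,0,0,0,0,0,-0.006,0,0,0,0,0,-0.008,0,0,0,0,0,-0.009,0,0,0,0,0,-0.009,0,0,0,0,0,-0.009,0,0,0]'

```text
clock: 21.3
eef_pos: [671.6, -63.9, 63.6]
eef_rot: [3.141, -0.0, 0.636]
wrist_force: [-0.2, -0.2, -2.7]
finger_gap: 26.9
finger_force: 25.0
```

Request:
jog_arm --plan '[0,0,-0.0015,0,0,0,0,0,-0.0015,0,0,0]'

```text
clock: 21.5
eef_pos: [671.7, -63.9, 62.2]
eef_rot: [3.141, -0.0, 0.636]
wrist_force: [0.8, -0.6, -0.9]
finger_gap: 27.3
finger_force: 25.0
```

Request:
jog_arm --plan '[0,0,0,0,0,0,0,0,0,0,0,0,0,0,0,0,0,0,0,0,0,0,0,0,0,0,0,0,0,0,0,0,0.03,0,0,0,0,0,0.07,0,0,0,0,0,0.11,0,0,0,-0.04,0,0.11,0,0,0,-0.08,0,0.11,0,0,0,-0.08,0,0.11,0,0,0]' --claw 0.075

```text
clock: 22.6
eef_pos: [587.6, -63.6, 171.5]
eef_rot: [-3.139, 0.002, 0.636]
wrist_force: [-0.1, 0.5, -0.0]
finger_gap: 75.1
finger_force: 0.0
```

```bash
python3 - <<'E'
from h import *
p,d,c,P=shot("wrist","w5")
Z=P[...,2]
for z0 in(82,75,55):
  for b in blobs((abs(Z-z0)<4),30):
    r=rect(b,c,z0)
    if max(r[2:4])<60: print(z0,b.mean(0),r)
E
python3 look.py
```

```text
82 [532.42682927 273.01829268] [671.2, -214.5, 46.9, 18.2, 30.9]
82 [385.78481013 160.51898734] [669.6, -65.3, 19.6, 19.5, 88.0]
82 [501.62903226   2.41935484] [796.2, -63.1, 3.6, 18.8, 36.3]
75 [209.00763359 193.80916031] [568.8, 27.9, 43.3, 12.3, 46.8]
75 [384.23584906 160.46226415] [669.8, -65.3, 26.7, 26.6, 38.1]
75 [583.02469136   1.7654321 ] [833.1, -109.4, 4.3, 19.9, 36.3]
75 [495.48192771   5.87951807] [796.4, -62.4, 6.4, 19.7, 29.8]
75 [425.12244898   3.24489796] [768.7, -22.3, 4.9, 13.8, 36.3]
55 [223.64150943 190.52830189] [574.8, 22.3, 42.1, 10.1, 47.3]
55 [381.27380952 157.85714286] [670.5, -65.4, 49.5, 49.7, 47.5]
55 [196.14893617 111.74468085] [612.4, 75.5, 15.7, 5.2, 1.1]
55 [637.87323944  16.1971831 ] [864.8, -154.2, 21.9, 2.9, 48.1]
55 [553.79090909  13.20909091] [829.6, -103.4, 9.6, 33.3, 13.2]
55 [473.42424242  21.12121212] [790.9, -58.6, 13.0, 37.5, 7.1]
55 [415.69892473  13.70967742] [769.0, -20.2, 11.3, 18.6, 11.0]
{'clock': 22.65, 'eef_pos': [590.075, -63.827, 172.421], 'eef_rot': [-3.141, 0.0, 0.636], 'joints': [-0.169, 0.424, 1.432, -0.0, 1.287, 0.766], 'wrist_force': [0.351, 0.301, 0.526], 'finger_gap': 74.788, 'finger_force': 0.0}
top [382.71428571 358.75324675] [351.7, -273.2, 50.0, 49.9, 45.6]
top [324.97560976 333.46341463] [394.9, -165.4, 50.0, 50.0, 39.6]
top [426.37078652 312.29213483] [439.0, -353.6, 50.9, 50.7, 33.5]
top lab [351.3, -274.7, 19.2, 30.2, 45.6]
top lab [394.7, -166.4, 17.5, 29.7, 39.7]
top lab [438.7, -355.5, 19.7, 32.2, 32.9]
```

View pics/w5.png

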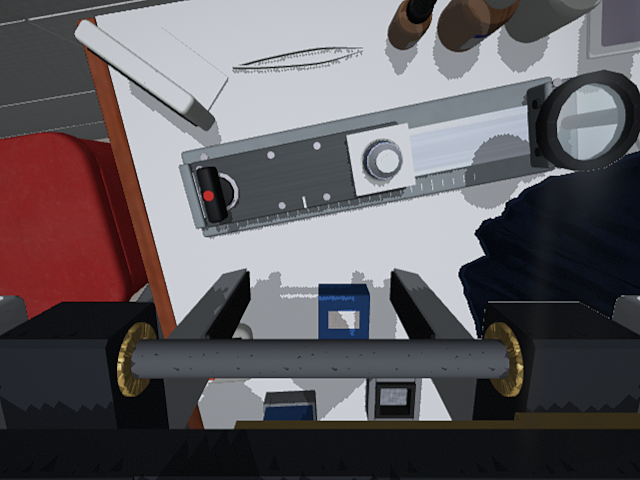

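Request:
jog_arm --plan '[-0.01,0.045,0,0,0,5,-0.0205,0.0923,0,0,0,10.3,-0.0205,0.0923,0,0,0,10.3,-0.0205,0.0923,-0.04,0,0,10.3,-0.0205,0.0923,-0.08,0,0,10.3,-0.0205,0.0923,-0.108,0,0,10.3,-0.0205,0.0923,-0.115,0,0,10.3,-0.0205,0.0923,-0.115,0,0,10.3]' --claw 0.06

```text
clock: 23.55
eef_pos: [571.5, 28.2, 56.5]
eef_rot: [-3.141, 0.001, 0.815]
wrist_force: [0.4, -0.5, 0.4]
finger_gap: 59.8
finger_force: 0.0
```

Request:
jog_arm --plan '[0,0,0,0,0,0,0,0,0,0,0,0,0,0,0,0,0,0,0,0,0,0,0,0,0,0,0,0,0,0,0,0,0,0,0,0,0,0,0,0,0,0]' --claw 0 --force 30

```text
clock: 24.25
eef_pos: [571.0, 28.6, 57.1]
eef_rot: [-3.142, -0.0, 0.816]
wrist_force: [-1.2, 1.5, 2.3]
finger_gap: 11.7
finger_force: 30.0
```

Request:
jog_arm --plan '[0.004,-0.004,0,0,0,0,0.012,-0.011,0,0,0,0,0.021,-0.019,0,0,0,0,0.03,-0.0275,0,0,0,0,0.039,-0.0355,0,0,0,0,0.048,-0.0435,0,0,0,0,0.057,-0.052,0,0,0,0,0.066,-0.06,0,0,0,0,0.075,-0.0685,0,0,0,0,0.081,-0.074,0,0,0,0,0.085,-0.0775,0,0,0,0,0.0875,-0.08,0,0,0,0,0.089,-0.0815,0,0,0,0,0.089,-0.0815,0,0,0,0,0.089,-0.0815,0,0,0,0]'

```text
clock: 25.75
eef_pos: [657.2, -50.3, 56.9]
eef_rot: [-3.132, 0.003, 0.817]
wrist_force: [-29.2, 17.9, 21.6]
finger_gap: 11.8
finger_force: 30.0
```

Request:
jog_arm --plan '[-0.001,0.001,0,0,0,-8,-0.0015,0.0013,0,0,0,-16,-0.0015,0.0013,0,0,0,-24,-0.0015,0.0013,0,0,0,-32,-0.0015,0.0013,0,0,0,-40,-0.0015,0.0013,0,0,0,-48,-0.0015,0.0013,0,0,0,-56,-0.0015,0.0013,0,0,0,-64,-0.0015,0.0013,0,0,0,-72,-0.0015,0.0013,0,0,0,-74,-0.0015,0.0013,0,0,0,-74,-0.0015,0.0013,0,0,0,-74]'

```text
clock: 26.95
eef_pos: [657.6, -53.2, 57.1]
eef_rot: [3.139, 0.002, -0.476]
wrist_force: [-12.8, -5.1, 11.1]
finger_gap: 11.4
finger_force: 30.0
```

Request:
jog_arm --plan '[0,0,0,0,0,0,0,0,0,0,0,0,0,0,0,0,0,0,0,0,0,0,0,0,0,0,0.03,0,0,0,0,0,0.07,0,0,0,0,0,0.11,0,0,0,0,0,0.11,0,0,0]' --claw 0.06

```text
clock: 27.75
eef_pos: [660.6, -52.0, 173.3]
eef_rot: [-3.138, -0.009, -0.476]
wrist_force: [0.1, -0.6, 0.1]
finger_gap: 59.9
finger_force: 0.0
```

```bash
python3 - <<'E'
from h import *
st()
p,d,c,P=shot("wrist","w6")
Z=P[...,2]
for z0 in(82,75,52,40):
  for b in blobs((abs(Z-z0)<4),30):
    r=rect(b,c,z0)
    if max(r[2:4])<60 or z0==40 and max(r[2:4])>150: print(z0,b.mean(0),r)
E
python3 look.py
```

```text
{'clock': 27.75, 'eef_pos': [660.645, -51.955, 173.257], 'eef_rot': [-3.138, -0.009, -0.476], 'joints': [-0.134, 0.573, 1.208, -0.0, 1.35, 1.913], 'wrist_force': [0.111, -0.567, 0.128], 'finger_gap': 59.902, 'finger_force': 0.0}
82 [516.30088496 139.00884956] [667.7, -218.9, 28.1, 13.1, 12.9]
82 [214.98113208 134.49056604] [772.1, -22.0, 7.8, 12.2, 47.9]
82 [242.09195402  75.64367816] [798.2, -59.9, 9.0, 24.2, 16.3]
75 [323.17886179 247.79674797] [657.3, -52.9, 11.5, 43.4, 63.1]
75 [510.95918367 140.86734694] [666.5, -218.8, 25.7, 12.8, 7.3]
75 [217.75806452 135.27419355] [772.1, -22.0, 10.4, 14.3, 48.6]
75 [244.06666667  80.71666667] [795.9, -59.2, 6.5, 18.6, 9.6]
75 [257.14736842   3.87368421] [834.4, -92.0, 26.6, 6.9, 62.6]
52 [312.44444444 242.96296296] [661.1, -43.7, 6.1, 23.3, 62.5]
52 [333.51851852 242.5       ] [652.1, -62.2, 7.0, 24.2, 63.1]
52 [360.70121951 100.15853659] [748.1, -136.8, 50.6, 21.4, 45.3]
52 [256.66666667  91.85294118] [791.7, -61.4, 10.2, 35.5, 14.6]
52 [267.89473684  18.78947368] [833.5, -95.8, 41.0, 14.5, 76.3]
40 [492.43835616 158.71232877] [653.5, -214.
[... 242 characters left out ...]
46.0, 6.5, 26.4, 36.6]
40 [271.95035461  22.44680851] [834.7, -97.2, 43.5, 17.4, 79.6]
40 [150.65594855 148.45980707] [786.4, 51.2, 5.4, 265.2, 45.1]
{'clock': 27.8, 'eef_pos': [659.633, -51.815, 169.822], 'eef_rot': [-3.14, -0.005, -0.476], 'joints': [-0.134, 0.576, 1.212, -0.0, 1.348, 1.913], 'wrist_force': [0.873, 0.31, -0.615], 'finger_gap': 60.062, 'finger_force': 0.0}
top [386.07792208 352.24675325] [363.5, -279.4, 50.1, 49.9, 45.6]
top [324.98780488 333.43902439] [395.0, -165.5, 50.2, 50.1, 39.3]
top [426.37078652 312.30337079] [438.8, -353.5, 50.8, 51.0, 33.5]
top lab [362.8, -280.6, 19.2, 31.4, 45.6]
top lab [394.5, -167.1, 19.0, 31.0, 41.7]
top lab [438.7, -355.5, 19.7, 32.2, 32.9]
```

View pics/w6.png

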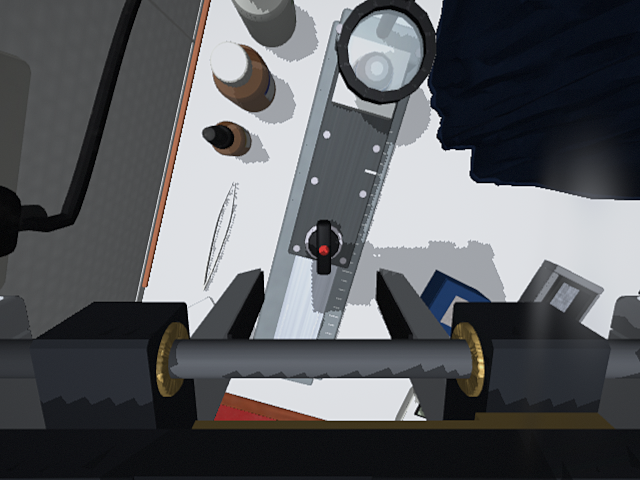

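Request:
jog_arm --plan '[-0.03,-0.02,-0.01,0,0,8,-0.06,-0.04,-0.03,0,0,16,-0.09,-0.06,-0.04,0,0,24,-0.1276,-0.081,-0.06,0,0,32,-0.1276,-0.081,-0.06,0,0,40,-0.1276,-0.081,-0.06,0,0,48,-0.1276,-0.081,-0.06,0,0,56,-0.1276,-0.081,-0.06,0,0,63.7,-0.1276,-0.081,-0.06,0,0,63.7,-0.1276,-0.081,-0.06,0,0,63.7]' --claw 0.075

```text
clock: 28.9
eef_pos: [530.5, -132.6, 106.0]
eef_rot: [-3.14, 0.001, 0.632]
wrist_force: [0.2, 0.7, 0.8]
finger_gap: 75.0
finger_force: 0.0
```

```bash
python3 - <<'E'
from h import *
st()
p,d,c,P=shot("wrist","w7")
Z=P[...,2]
for lo,hi in((29,37),(22.5,29),(18,24.5)):
  for b in blobs((Z>lo)&(Z<hi),30):
    r=rect(b,c,(lo+hi)/2)
    if 30<max(r[2:4])<75 and np.hypot(r[0]-510,r[1]+190)<120: print(lo,b.mean(0),r)
E
python3 look.py
```

```text
{'clock': 28.9, 'eef_pos': [530.476, -132.6, 105.97], 'eef_rot': [-3.14, 0.001, 0.632], 'joints': [-0.312, 0.396, 1.637, 0.0, 1.111, 0.627], 'wrist_force': [0.217, 0.717, 0.763], 'finger_gap': 75.029, 'finger_force': 0.0}
29 [246.26168224 378.58878505] [409.7, -149.0, 2.7, 42.9, 36.2]
29 [321.09090909 247.52272727] [533.2, -133.2, 50.1, 49.8, 36.2]
22.5 [392.78787879 381.47727273] [473.4, -249.8, 9.4, 44.8, 36.2]
22.5 [286.72 399.25] [409.9, -188.6, 39.8, 3.8, 39.4]
18 [388.3902439  384.99390244] [469.6, -249.9, 9.6, 56.0, 36.2]
18 [288.46067416 398.26966292] [407.3, -190.8, 40.4, 4.0, 39.1]
18 [380.24369748 332.05042017] [503.7, -216.0, 9.8, 41.9, 36.2]
{'clock': 28.95, 'eef_pos': [530.615, -132.612, 106.234], 'eef_rot': [-3.141, 0.001, 0.632], 'joints': [-0.312, 0.396, 1.636, 0.0, 1.111, 0.627], 'wrist_force': [-0.48, -0.336, 0.075], 'finger_gap': 75.151, 'finger_force': 0.0}
top [385.8974359  352.20512821] [363.5, -279.4, 50.1, 49.9, 45.6]
top [327.89873418 333.81012658] [395.0, -165.5, 50.0, 50.2, 39.6]
top [426.34831461 312.29213483] [438.8, -353.5, 50.8, 51.0, 33.5]
top lab [362.8, -280.6, 19.2, 31.4, 45.6]
top lab [395.0, -166.8, 19.8, 30.8, 39.6]
top lab [438.7, -355.5, 19.7, 32.2, 32.9]
wrist [247.29807692 405.28365385] [406.3, -158.5, 33.9, 50.8, 39.4]
wrist lab [397.1, -164.9, 11.6, 29.7, 39.3]
```

Request:
jog_arm --plan '[0.0015,0,-0.04,0,0,0,0.0015,0,-0.075,0,0,0,0.0015,0,-0.096,0,0,0,0.0015,0,-0.096,0,0,0]'

```text
clock: 29.45
eef_pos: [530.8, -132.2, 8.2]
eef_rot: [-3.137, 0.003, 0.634]
wrist_force: [-0.5, -0.7, 0.7]
finger_gap: 75.1
finger_force: 0.0
```

Request:
jog_arm --plan '[0,0,0,0,0,0,0,0,0,0,0,0,0,0,0,0,0,0,0,0,0,0,0,0,0,0,0,0,0,0]' --claw 0.03 --force 12

```text
clock: 29.95
eef_pos: [533.0, -132.9, 12.0]
eef_rot: [3.14, -0.001, 0.636]
wrist_force: [-1.6, 0.3, 7.6]
finger_gap: 49.8
finger_force: 12.0
```

Request:
jog_arm --plan '[0,0,0.03,0,0,0,0,0,0.07,0,0,0,0,0,0.1,0,0,0,-0.02,-0.05,0.1,0,0,0,-0.02,-0.05,0.1,0,0,0,-0.02,-0.05,0.1,0,0,0]'

```text
clock: 30.55
eef_pos: [512.0, -183.5, 111.1]
eef_rot: [3.142, -0.0, 0.634]
wrist_force: [0.9, 0.0, 0.5]
finger_gap: 49.9
finger_force: 12.0
```

Run:
```python
from h import *
s=st()
p,d,c,P=shot("wrist","w8")
Z=P[...,2]
for lo,hi in((23,29),(18,24.5)):
  for b in blobs((Z>lo)&(Z<hi),30):
    r=rect(b,c,(lo+hi)/2)
    if 30<max(r[2:4])<75: print(lo,b.mean(0),r)
zt=s['eef_pos'][2]+25
for b in blobs(abs(Z-zt)<6,200):
    r=rect(b,c,zt);print(zt,b.mean(0),r)
```

```text
{'clock': 30.55, 'eef_pos': [512.038, -183.487, 111.085], 'eef_rot': [3.142, -0.0, 0.634], 'joints': [-0.411, 0.383, 1.642, 0.0, 1.117, 0.526], 'wrist_force': [0.886, 0.037, 0.537], 'finger_gap': 49.944, 'finger_force': 12.0}
23 [304.97619048 416.58730159] [382.7, -262.2, 7.2, 49.7, 39.5]
23 [479.34745763  80.93220339] [673.2, -203.5, 31.9, 7.7, 55.0]
23 [526.2037037  21.9537037] [720.8, -203.4, 4.3, 34.6, 82.7]
23 [296.54330709   5.2992126 ] [637.2, -74.0, 2.8, 40.9, 46.5]
23 [73.19254658 26.54658385] [537.8, 38.5, 36.4, 13.9, 47.2]
18 [306.77333333 412.44666667] [382.9, -262.5, 14.3, 56.6, 36.3]
18 [141.75438596 247.96491228] [425.5, -74.3, 48.8, 23.4, 44.1]
18 [476.66981132  81.68867925] [673.8, -203.5, 32.6, 8.5, 52.4]
18 [521.4040404   24.05050505] [720.5, -202.8, 4.0, 33.2, 80.5]
18 [303.5106383    6.59574468] [640.8, -77.2, 3.0, 46.6, 48.0]
136.0846268291453 [319.74712644 293.36398467] [516.5, -181.6, 43.0, 76.3, 36.3]
136.0846268291453 [628.85657371 248.32270916] [615.5, -280.9, 44.3, 10.7, 47.9]
136.0846268291453 [625.85884692  92.9860835 ] [655.8, -229.7, 63.3, 19.6, 47.9]
```

View pics/w8.png

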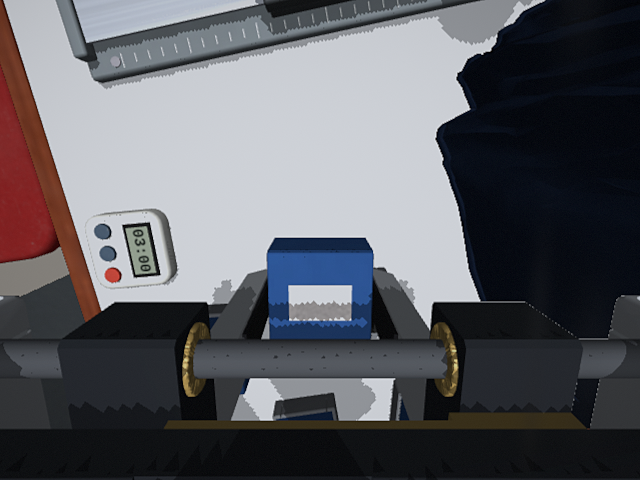

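Run:
```python
from h import *
for n in("top","side"):
  p,d,c,P=shot(n,n+"8");Z=P[...,2]
  z0=np.load(n+"0.npz")
  for lo,hi in((17,30),):
    m=(Z>lo)&(Z<hi)&(np.hypot(P[...,0]-488,P[...,1]+236)<50)
    for b in blobs(m,20):print(n,lo,b.mean(0),rect(b,c,22))
```

```text
side 17 [318.01010101 305.23232323] [485.1, -239.9, 60.0, 57.3, 36.6]
```

Request:
jog_arm --plan '[-0.012,-0.026,0,0,0,0,-0.0238,-0.0529,0,0,0,0,-0.0238,-0.0529,-0.02,0,0,0.1,-0.0238,-0.0529,-0.04,0,0,0.1,-0.0238,-0.0529,-0.058,0,0,0.1,-0.0238,-0.0529,-0.058,0,0,0.1,-0.0238,-0.0529,-0.058,0,0,0.1,-0.0238,-0.0529,-0.058,0,0,0.1]'

```text
clock: 31.5
eef_pos: [489.3, -235.5, 54.0]
eef_rot: [3.14, -0.001, 0.638]
wrist_force: [-0.3, -0.2, -0.5]
finger_gap: 49.8
finger_force: 12.0
```

Run:
```python
from h import *
s=st()
p,d,c,P=shot("wrist");Z=P[...,2]
for lo,hi in((18,24.5),(23.5,30)):
  m=(Z>lo)&(Z<hi)&(np.hypot(P[...,0]-488,P[...,1]+236)<50)
  for b in blobs(m,15):
    r=rect(b,c,(lo+hi)/2);print(lo,b.mean(0),r)
zt=s['eef_pos'][2]+21
m=(abs(Z-zt)<5)&(blue(p)|(p.min(-1)>120))&(np.hypot(P[...,0]-488,P[...,1]+236)<50)
for b in blobs(m,50):print('cov',zt,b.mean(0),rect(b,c,zt))
```

```text
{'clock': 31.5, 'eef_pos': [489.272, -235.544, 53.954], 'eef_rot': [3.14, -0.001, 0.638], 'joints': [-0.516, 0.458, 1.686, 0.0, 0.996, 0.416], 'wrist_force': [-0.294, -0.185, -0.51], 'finger_gap': 49.832, 'finger_force': 12.0}
18 [317.55 231.21] [508.1, -221.7, 7.5, 55.3, 37.8]
cov 74.95362575233074 [318.77748691 292.39790576] [492.7, -234.4, 44.6, 49.7, 36.5]
```

Request:
jog_arm --plan '[-0.0012,-0.0005,0,0,0,0,-0.0012,-0.0005,-0.008,0,0,0,-0.0012,-0.0005,-0.013,0,0,0,-0.0012,-0.0005,-0.016,0,0,0,-0.0012,-0.0005,-0.019,0,0,0,-0.0012,-0.0005,-0.0195,0,0,0,-0.0012,-0.0005,-0.0195,0,0,0]'

```text
clock: 32.25
eef_pos: [487.4, -236.1, 33.5]
eef_rot: [-3.141, 0.0, 0.638]
wrist_force: [-1.7, 1.4, 4.2]
finger_gap: 49.6
finger_force: 12.0
```

Request:
jog_arm --plan '[0,0,0,0,0,0,0,0,0,0,0,0,0,0,0,0,0,0,0,0,0,0,0,0,0,0,0.03,0,0,0,0,0,0.06,0,0,0,0,0,0.1,0,0,0,0,0,0.13,0,0,0,0,0,0.13,0,0,0]' --claw 0.075

```text
clock: 33.15
eef_pos: [488.9, -237.0, 167.6]
eef_rot: [3.135, -0.003, 0.638]
wrist_force: [-0.0, 0.7, -0.8]
finger_gap: 74.9
finger_force: 0.0
```

```bash
python3 look.py
python3 - <<'E'
from h import *
p,d,c,P=shot("wrist","w9");Z=P[...,2]
m=(abs(Z-55)<5)&(np.hypot(P[...,0]-488,P[...,1]+236)<50)
print('cover z',np.median(Z[m&blue(p)]),np.percentile(Z[m&blue(p)],[10,90]))
for b in blobs((Z>17)&(Z<26)&(np.hypot(P[...,0]-488,P[...,1]+236)<50),15):print('tray',rect(b,c,22))
for n in("side","top"):
  p,d,c,P=shot(n,n+"9");Z=P[...,2]
  if n=="side":
    for b in blobs(blue(p),100):
      m=np.zeros(Z.shape,np.uint8);cv2.fillPoly(m,[b.reshape(-1,1,2)],1);print(b.mean(0),np.percentile(Z[m>0],[3,97]))
E
```

```text
{'clock': 33.15, 'eef_pos': [488.876, -236.96, 167.642], 'eef_rot': [3.135, -0.003, 0.638], 'joints': [-0.519, 0.315, 1.593, 0.0, 1.228, 0.414], 'wrist_force': [-0.035, 0.677, -0.805], 'finger_gap': 74.868, 'finger_force': 0.0}
top [387.36842105 341.44736842] [382.0, -282.1, 28.4, 19.6, 46.5]
wrist [389.21621622 379.46846847] [420.2, -367.8, 4.2, 49.3, 36.4]
wrist [278.43661972 387.09859155] [352.3, -291.9, 23.3, 51.8, 36.4]
wrist [384.8556701  333.13402062] [456.2, -335.8, 8.8, 38.0, 36.4]
wrist [185.73631841 272.03482587] [397.1, -167.0, 51.4, 52.2, 39.4]
wrist [318.22943723 239.62337662] [487.9, -236.8, 50.0, 49.8, 36.5]
wrist lab [357.7, -285.7, 7.3, 29.6, 36.4]
wrist lab [394.8, -166.9, 18.5, 30.2, 39.3]
wrist lab [487.4, -237.6, 18.1, 29.6, 36.5]
cover z 55.05617285200901 [54.11525803 55.94460501]
tray [507.8, -221.5, 9.1, 55.0, 39.4]
[203.24074074 348.48148148] [ 6.51273389 14.49273581]
[327.5        353.40833333] [26.03593765 56.39986136]
[263.4516129  339.74193548] [25.75362377 56.48090633]
[317.33653846 297.45192308] [25.73903879 56.22992747]
[254.01818182 291.8       ] [25.27961161 56.36465834]
```

View pics/side9.png

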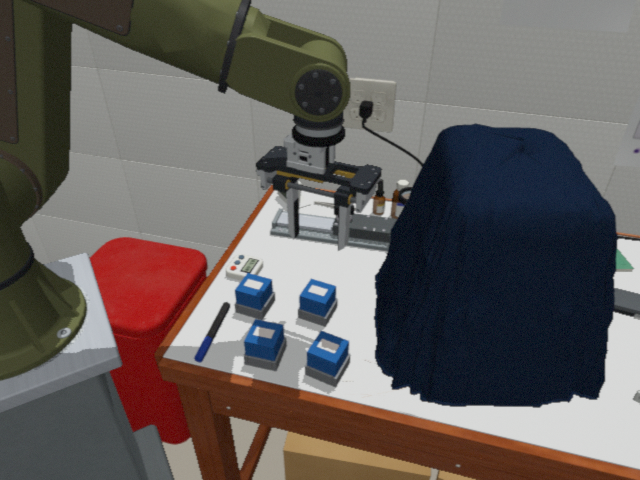

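View pics/w9.png

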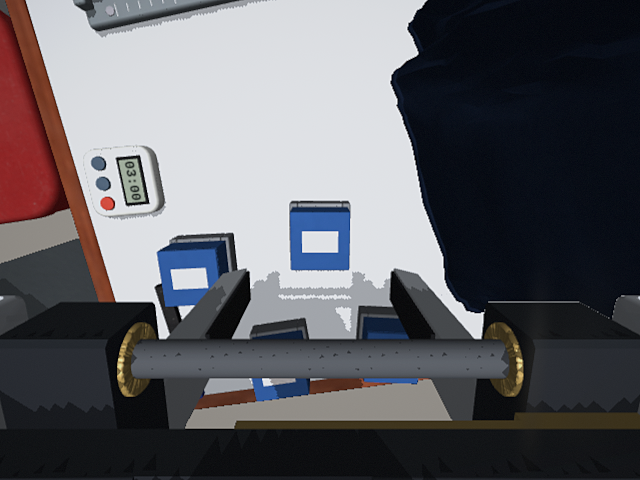

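```bash
python3 -c "
from cell import manip
print(manip.sign_off())"
```

```text
the job is handed in; nothing more can be done
None
```

I handed the job in at about 33 s. The last checks showed the objective standing in the nest, the carriage fully in and the clamp at about 1.30 rad. The emptied box has its cover back on (top at 55 mm), and all four boxes are closed and upright, including one that was knocked about 13 mm aside mid-run. `sign_off()` returned no verdict, so I can't confirm the judged result.

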